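# Clamp, pin and release a microscope focus bracket

### The arm

A 6-joint arm with a two-finger parallel gripper is mounted at the origin on the work surface. World frame = base frame: x ahead of the robot, y to its left, z up, the work surface at z = 0. Lengths are in mm, angles in rad, forces in N, time in s.
With the tool pointing down it reaches from about 275 to 1000 mm from the base axis. Payload 8.4 kg.
Tool frame: the origin (TCP) lies between the finger pads; the fingertips stand 17 mm ahead of it and the grasp point (between the pads) lies 2 mm behind it; z points along the fingers, y is the line along which they close (so a half turn about z gives the same grasp; the last joint's range is limited). The gripper opens to 85 mm and grips with 20 to 120 N. Pads are 22 mm wide; open, the fingers measure 114 mm over their backs; the gripper's body (76 mm by 85 mm) begins 54 mm behind the grasp point. The pads swing forward as they close: fully open they stand 13 mm farther back than shut.
Start: joints at [1.168, 0.353, 1.633, -0, 1.155, -0.002], TCP at [243.846, 575.471, 248.281] pointing down, gripper open.
Joint ranges: [-2.63, 2.63], [-0.92, 2.1], [0.06, 2.66], [-1.3, 4.44], [0, 2.69], [-3.02, 3.02]. Speed limits (rad/s): [2.22, 2.22, 2.79, 3.14, 3.14, 3.14].

### API

Orientations are given as [roll, pitch, yaw] about the fixed x, y, z axes, in that order (R = Rz(yaw) Ry(pitch) Rx(roll)).
In Python, from rig import sense, grab_frame, sign_off gives the robot as it stands. The module is installed in compiled form; this text tells all that it offers.
- The arm moves only by the tool send_rows, never from a script. Its argument "moves" is a list that holds one entry, the list of rows, each a list of 7 numbers: the shift along the world's x, y, z in m, then the turn, a rotation vector about the world's x, y, z in rad, then the opening, from -1 (shut) to 1 (fully open). In form: [[[dx, dy, dz, rx, ry, rz, jaw], ...]]. A call has 1 to 10 rows; each row shifts and turns the commanded pose from where the row before left it; what a row does not reach is not made up. A row lasts 1/10 s, in which the tool goes at most 50 mm and 8.59 degrees, less where a joint would pass 70% of its speed; a pose out of reach is approached as far as the arm can. A call with a gripper value outside its range is refused whole. The fingers move at their own pace and stop on an object; "grip_force" is the grip in N (left out, the last holds). Time passes only in rows, so rows that do not move let the fingers close. It gives the time, the measured TCP pose, the force, the opening and the grip force at its end, in the units of the state.
- sense(): the state, without advancing time (a new reading comes with each control period).
- grab_frame(name): name is "side" or "top" or "wrist"; returns a dict with "img" (480x640x3 uint8, red, green, blue), "mtx" (3x3 intrinsics, pixels), "rvec" (rotation vector, rad) and "tvec" (3), from world to camera coordinates, as OpenCV has them; the wrist camera has in their place "T_tool_cam" (4x4, takes a point from camera to tool coordinates, whose origin is the TCP and whose axes are the flange's). Camera axes: x right, y down, z forward; pixel columns grow to the right and rows downward; lengths in mm; the calibration is good to about 2 mm. The wrist camera is an equidistant fisheye: a pixel r from the principal point sees the ray r / f radians off the axis. A picture is of the moment at which its call begins: read the wrist's pose just before it. There is no depth.
- sign_off(): hands the job in; it is judged then, once.
The state is a dict: "clock": time; "qpos": joint angles; "qvel": joint speeds; "joint_efforts": joint torques, N m; "eef_pos": TCP position; "tcp_rot": TCP orientation; "contact_force": force on the tool from outside, world axes, zero at the start; "wrist_torque": the same for the moment, N m; "opening": opening from 0.0 (shut) to 1.0 (fully open); "grasp_force": force on a finger pad.
Only numpy, scipy, OpenCV 4.12 (cv2) and the standard library are available. Lean on these libraries where they do the work, as an engineer would, in place of code of your own. Each camera call takes 0.05 s, during which the arm holds its last target. There are 200 camera calls.

### The job

Pin the dark focus bracket in its nest: swing the toggle clamp's handle upright, over centre, so that it locks with its pad pressing on the bracket, and while it holds, push the long pin from the wooden rack down through the hole in the bracket until its head sits on the bracket. Then swing the clamp handle back to fully open and leave the bracket in its nest with the pin in it. Leave the short pin, the screwdriver, the lens ring and the focus knob where they are.

Things in the scene. Friction and masses are not known exactly. Their poses are not given: they have to be found in the camera images.
- nest: Fixed aluminium nest on the bench: block 100 (x) x 160 (y) x 40 mm high, low steel stops 10 mm high on top around the bracket; at its -y end a riser (y -155 to -80 mm, 50 mm high) carries the toggle clamp. Origin: centre of the block's underside, on the bench; x across, y along the nest from the clamp towards the pin hole, z up. An 18 mm hole goes through the block under the bracket's hole.
- bracket: Dark steel focus bracket, loose in the nest (about 1.5 mm play): plate 60 (x) x 130 (y) x 16 mm thick with a dovetail rail 42 mm wide, 70 mm long, 12 mm high on its clamp half (rail y -65 to +5 mm, top 28 mm above the underside). Origin: centre of the plate's underside; axes as the nest's; the seated origin is at (0, 5, 40) mm in the nest's frame.
- bracket_hole (a point): Centre of the mouth of the bracket's through hole, 14.5 mm in diameter, on the plate's upper face (45 mm from the bracket's origin along +y, 16 mm above its underside; 56 mm above the bench).
- clamp_handle (a joint): Toggle clamp handle, rad: 0 = upright against its stop, locked over centre with the pad pressing on the rail; dead centre at 0.09; 1.05 = fully open, against its other stop, the handle leaning back (to the nest's -y) and the clamp arm raised. About 0.3 Nm is felt near dead centre; past it the clamp snaps home by itself; left anywhere above about 0.9 it stays.
- clamp_hinge (a point): The handle's pivot, on the nest at (0, -127, 90) mm in its frame; the pivot axis is the nest's x axis. At joint value q the handle points along (0, -sin q, cos q) in the nest's frame.
- clamp_grip (a point): Middle of the handle's black round grip (18 mm in diameter), 100 mm from the pivot; the grip runs from 60 to 139 mm from the pivot. Its z axis points along the handle to its free end, its x axis is the pivot's direction.
- clamp_pad: Sprung rubber-tipped spindle (18 mm in diameter) at the end of the clamp arm; when shut it stands on the rail, at nest y = -30 mm, and presses with about 10 N. Origin: centre of its lower face.
- rack: Fixed wooden pin rack, 120 (x) x 50 (y) x 40 mm high, with two holes 13 mm wide and 26 mm deep at x = -32 and +32 mm. Origin: centre of its underside, on the bench.
- pin_long: The long steel pin, 86 mm, 130 g, standing upright in either hole of the rack: shank 12 mm in diameter, 50 mm long with a tapered nose (8 mm diameter at the tip, full at 8 mm), then a plain cylindrical head 22 mm in diameter, 36 mm high. Origin: centre of the nose's end; z along the pin to the head; the head runs from z = 50 to 86 mm. Its top in the rack is 28 mm above the short one.
- pin_short: The short steel pin, 58 mm: shank 12 mm in diameter and 30 mm long, bulging head 30 mm in diameter, 28 mm high; in the rack's other hole. Not to be used. Origin and axis as for the long pin.
- screwdriver: Screwdriver 190 mm long with black handle, lying on the bench to the right; origin at its middle, x along it. Bystander.
- lens_ring: Black ring 84 mm in outer diameter, 18 mm high, flat on the bench beyond the nest; origin: centre of its underside. Bystander.
- focus_knob: Stepped aluminium knob 52 mm in diameter, 45 mm high, standing on the bench to the right; origin: centre of its underside. Bystander.

How it is judged:
By the outcome, as a careful person would: the job done as asked, in the order asked, and still so for the second after the job is handed in, with the robot touching nothing.
It also fails if it takes over 64 s, if anything falls off the work surface, if the arm or the gripper's body presses on something with over 40 N, if the wrist force passes 120 N, or if a joint passes its speed limit or range.

## Working session

There is one attempt and no reset: what is moved stays moved. The work goes in short steps, Python scripts to look and compute and a tool call to move; the robot and the scene stay as the last step left them, time stands still between calls to the robot, and variables do not carry over. Pictures are saved under pics/ and viewed, at most 12 in all, crops included, and the job is handed in when it is done.

Besides the shell and the picture viewer there is one more tool, called after "Call:" in YAML: its name, and indented under it one key for each argument. send_rows: Moves the arm, as the interface text tells. Its arguments: {"type":"object","properties":{"moves":{"type":"array"},"grip_force":{"type":"number"}},"required":["moves"]}

```bash
mkdir -p pics
cat > h.py <<'E'
import numpy as np, cv2
from rig import sense, grab_frame
def ray(f,uv):
    R=cv2.Rodrigues(np.array(f["rvec"],float))[0]; t=np.array(f["tvec"],float).reshape(3)
    p=cv2.undistortPoints(np.array([[uv]],float),np.array(f["mtx"],float),None)[0,0]
    return -R.T@t, R.T@np.array([p[0],p[1],1])
def onz(f,uv,z):
    c,d=ray(f,uv); return c+d*(z-c[2])/d[2]
def proj(f,P):
    return cv2.projectPoints(np.array(P,float).reshape(-1,3),np.array(f["rvec"],float),np.array(f["tvec"],float),np.array(f["mtx"],float),None)[0][:,0]
E
python3 - <<'E'
from h import *
import pickle
d={}
for n in("top","side","wrist"):
    s=sense(); d[n]=grab_frame(n); cv2.imwrite(f"pics/{n}0.png",d[n]["img"][:,:,::-1])
pickle.dump(d,open("f0.pkl","wb"))
for n in("top","side"): print(n,ray(d[n],(320,240)),d[n]["mtx"])
print(d["wrist"]["T_tool_cam"],d["wrist"]["mtx"]);print(s)
E
```

```text
top (array([ 530.56668929,  -49.32845933, 1014.60335868]), array([ 0.08747364,  0.01090051, -0.99618626])) [[444.8068763    0.         325.52597185]
 [  0.         444.8068763  239.20513536]
 [  0.           0.           1.        ]]
side (array([408.1827465 , 881.63468543, 759.29771694]), array([ 0.18892501, -0.8225114 , -0.53661849])) [[585.57205955   0.         316.71564545]
 [  0.         585.57205955 247.06565873]
 [  0.           0.           1.        ]]
[[ 7.55194877e-04 -9.57840329e-01 -2.87300077e-01  7.32156090e+01]
 [ 9.99999617e-01  8.50462822e-04 -2.06797725e-04  7.97115758e-01]
 [ 4.42417235e-04 -2.87299811e-01  9.57840604e-01 -1.25778482e+02]
 [ 0.00000000e+00  0.00000000e+00  0.00000000e+00  1.00000000e+00]] [[371.64829954   0.         317.64305024]
 [  0.         371.64829954 241.70625127]
 [  0.           0.           1.        ]]
{'clock': 0.1, 'qpos': array([ 1.16762483e+00,  3.53600847e-01,  1.63406503e+00, -5.90385040e-07,
        1.15519549e+00, -2.40816438e-03]), 'qvel': array([-0.00050162, -0.00177315, -0.001852  ,  0.00210816,  0.00315187,
       -0.00136825]), 'joint_efforts': array([-1.21013803e-03, -6.06351542e+01, -3.42819250e+01,  4.24739574e-05,
        3.97690965e-03, -5.08690528e-05]), 'eef_pos': array([243.67026353, 575.09902715, 247.62077373]), 'tcp_rot': array([-3.14032395e+00, -2.51543500e-06,  2.74082955e+00]), 'contact_force': array([0.62425604, 0.59087919, 0.1151984 ]), 'wrist_torque': array([-0.03094245, -0.05517599, -0.03061757]), 'grasp_force': 0.0, 'opening': 1.000532985480154}
```

View pics/top0.png

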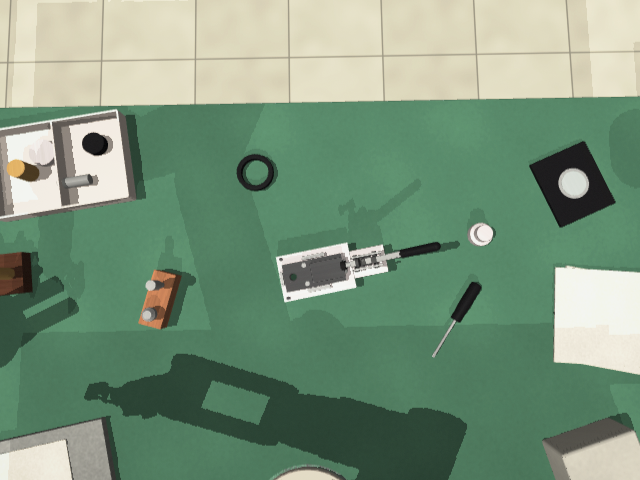

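View pics/side0.png

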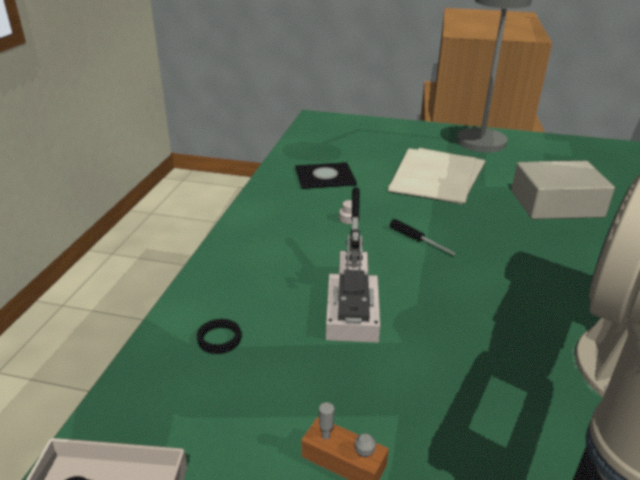

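The top view shows the nest at about (318,272), its pin-hole end near (290,277) and the clamp handle ending at (438,246). The rack is at (158,300). Compared with the side view, the long pin is the upper one at (152,286), at larger x.

Run:
```python
from h import *
import pickle
d=pickle.load(open("f0.pkl","rb"))
t=d["top"]["img"]; s=d["side"]["img"]
a=cv2.resize(t[220:320,265:465],None,fx=4,fy=4,interpolation=cv2.INTER_CUBIC)
b=cv2.resize(t[260:340,130:190],None,fx=2.5,fy=2.5,interpolation=cv2.INTER_CUBIC)
c=cv2.resize(s[180:350,310:400],None,fx=1.17,fy=1.17)
o=np.zeros((600,800,3),np.uint8); o[:400]=a; o[400:600,:150]=b
c=cv2.resize(s[390:480,290:400],(244,200)); o[400:,160:404]=c
c=cv2.resize(s[180:350,300:470],(200,200)); o[400:,410:610]=c
cv2.imwrite("pics/crop1.png",o[:,:,::-1])
hsv=cv2.cvtColor(t,cv2.COLOR_RGB2HSV)
m=cv2.inRange(hsv,(0,0,140),(179,70,255)); m[:225]=0;m[320:]=0;m[:,:265]=0;m[:,358:]=0
m=cv2.morphologyEx(m,cv2.MORPH_OPEN,np.ones((3,3)))
cs=cv2.findContours(m,0,2)[0]; c=max(cs,key=cv2.contourArea); bx=cv2.boxPoints(cv2.minAreaRect(c))
print("nest",bx,[onz(d["top"],p,40).round(1) for p in bx])
m=cv2.inRange(hsv,(3,110,60),(20,255,255)); m[:260]=0;m[340:]=0;m[:,:130]=0;m[:,190:]=0
cs=cv2.findContours(m,0,2)[0]; c=max(cs,key=cv2.contourArea); bx=cv2.boxPoints(cv2.minAreaRect(c))
print("rack",bx,[onz(d["top"],p,40).round(1) for p in bx])
```

```text
nest [[274.57693 255.88464]
 [354.96158 239.80774]
 [364.26926 286.3462 ]
 [283.8846  302.4231 ]] [array([583.1,  61.6,  40. ]), array([ 615.1, -115.6,   40. ]), array([ 512.9, -133.2,   40. ]), array([481.6,  42.3,  40. ])]
rack [[137.89445 322.80807]
 [153.89061 267.71017]
 [180.90404 275.55276]
 [164.90788 330.65067]] [array([444. , 358.6,  40. ]), array([562.4, 325.7,  40. ]), array([544.1, 266.5,  40. ]), array([426.1, 299.9,  40. ])]
```

View pics/crop1.png

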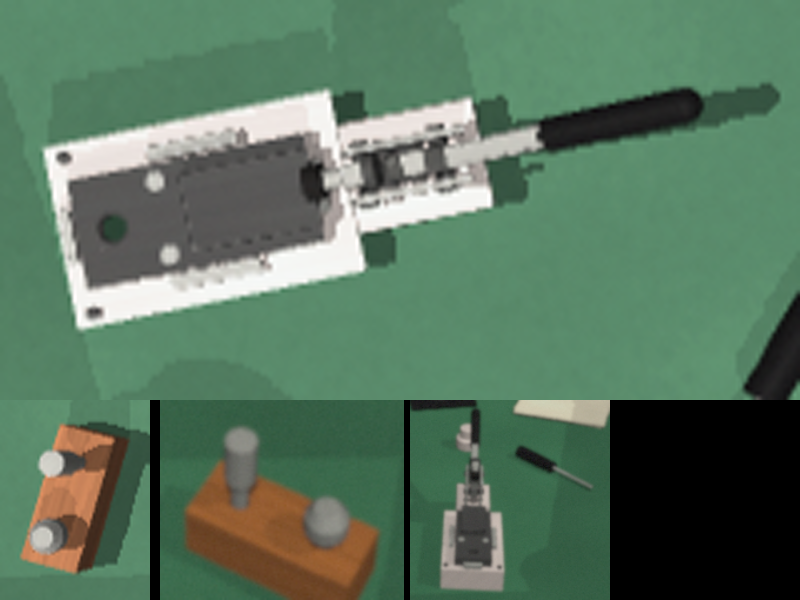

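```bash
cat >> h.py <<'E'
from scipy.spatial.transform import Rotation as Ro
def wray(s,f,uv):
    K=f["mtx"]; v=np.array(uv,float)-[K[0,2],K[1,2]]; r=np.hypot(*v); th=r/K[0,0]
    d=np.array([*(v/max(r,1e-9)*np.sin(th)),np.cos(th)])
    T=np.array(f["T_tool_cam"]); R=Ro.from_euler("xyz",s["tcp_rot"]).as_matrix()
    return s["eef_pos"]+R@T[:3,3], R@T[:3,:3]@d
def wonz(s,f,uv,z):
    c,d=wray(s,f,uv); return c+d*(z-c[2])/d[2]
def wproj(s,f,P):
    K=f["mtx"];T=np.array(f["T_tool_cam"]); R=Ro.from_euler("xyz",s["tcp_rot"]).as_matrix()
    q=T[:3,:3].T@(R.T@(np.array(P)-s["eef_pos"])-T[:3,3]); r=np.hypot(q[0],q[1]); th=np.arctan2(r,q[2])
    return np.array([K[0,2],K[1,2]])+K[0,0]*th*q[:2]/max(r,1e-9)
E
python3 - <<'E'
from h import *
import pickle
d=pickle.load(open("f0.pkl","rb")); t=d["top"]
o=lambda uv,z:onz(t,uv,z)
tl,bl,br,tr=[o(p,40)[:2] for p in((276,257),(284.75,302),(356.25,288),(347.75,242.5))]
print(tl,bl,br,tr,"sizes",np.linalg.norm(tl-tr),np.linalg.norm(tl-bl))
c=(tl+bl+br+tr)/4; v=(tl+bl-tr-br); a=np.arctan2(v[1],v[0]); print("centre",c,"ydir ang",a)
y=np.array([np.cos(a),np.sin(a)]); x=np.array([y[1],-y[0]])
print("hole meas",o((293.25,277),56),"pred",c+50*y)
for q in(1.05,0):
    h=-127-100*np.sin(q); print("grip",q,c+h*y,90+100*np.cos(q))
print("grip end img",o((437.5,246.3),90+139*.4976),"pred",c+y*(-127-139*.867))
print("long",o((152,285.2),100),"short",o((147.2,314.8),72))
s=d["side"]; print("side long", s and onz(s,(290+(241-160)*110/244,390+(437-400)*.45),100))
E
```

```text
[580.62709425  58.45436968] [482.45655475  40.3868002 ] [ 509.65746825 -115.68607637] [609.43862932 -99.55479891] sizes 160.61445113559662 99.81929619083051
centre [545.54493664 -29.09992635] ydir ang 1.7472779859977812
hole meas [536.11659411  20.06043401  56.        ] pred [536.76658789  20.12344811]
grip 1.05 [ 583.07102966 -239.52229397] 139.7571047891727
grip 0 [ 567.84194248 -154.12729747] 190.0
grip end img [ 589.06916594 -266.24045522  159.1664    ] pred [ 589.00004535 -272.768428  ]
long [524.78396944 305.98573722 100.        ] short [463.05767083 325.98296078  72.        ]
side long [526.83312105 307.77507501 100.        ]
```

Call:
send_rows:
  moves:
    - [[0.017,-0.041,0.02,0,0,-0.05,1],[0.017,-0.041,0.02,0,0,-0.05,1],[0.017,-0.041,0,0,0,-0.05,1],[0.017,-0.041,0,0,0,-0.05,1],[0.017,-0.041,0,0,0,-0.05,1],[0.017,-0.041,0,0,0,-0.05,1],[0.017,-0.041,0,0,0,-0.05,1],[0.017,-0.041,0,0,0,-0.05,1],[0.017,-0.041,0,0,0,-0.05,1],[0.017,-0.041,0,0,0,-0.05,1]]
  grip_force: 25

```text
clock: 1.15
eef_pos: [414.1, 163.7, 288.3]
tcp_rot: [3.141, 0.0, 2.239]
contact_force: [0.5, -0.4, 0.2]
opening: 0.997
grasp_force: 0.0
```

Call:
send_rows:
  moves:
    - [[0.017,-0.041,0,0,0,-0.05,1],[0.017,-0.041,0,0,0,-0.05,1],[0.017,-0.041,0,0,0,-0.05,1],[0.017,-0.041,0,0,0,-0.05,1],[0.017,-0.041,0,0,0,-0.05,1],[0.017,-0.041,0,0,0,-0.05,1],[0.017,-0.041,0,0,0,-0.05,1],[0.017,-0.041,0,0,0,-0.05,1],[0.017,-0.041,0,0,0,-0.05,1],[0,0,0,0,0,0,1]]

```text
clock: 2.15
eef_pos: [568.2, -208.0, 287.7]
tcp_rot: [3.141, 0.002, 1.786]
contact_force: [1.7, -0.1, -0.2]
opening: 1.0
grasp_force: 0.0
```

Run:
```python
from h import *
s=sense(); f=grab_frame("wrist"); print(s["clock"],s["eef_pos"],s["tcp_rot"],s["contact_force"],s["qpos"])
im=f["img"].copy()
for q in [583.07,-239.5,140],[567.8,-127,90],[589,-271,159],[536.5,20,56]:
    u=wproj(s,f,q);print(u);cv2.drawMarker(im,tuple(int(round(k)) for k in u),(255,0,0),0,12,1)
cv2.imwrite("pics/w1.png",im[:,:,::-1])
```

```text
2.15 [ 568.20222477 -208.00673324  287.71743654] [3.14131327e+00 1.67397996e-03 1.78594950e+00] [ 1.72309026 -0.1376299  -0.23368951] [-3.52726676e-01  2.87200994e-01  1.63577144e+00 -1.34398737e-03
  1.21748464e+00 -5.67415767e-01]
[326.92819497 272.4690073 ]
[336.9250635  126.81580989]
[325.86609574 319.66250654]
[335.72873881 -19.66066086]
```

View pics/w1.png

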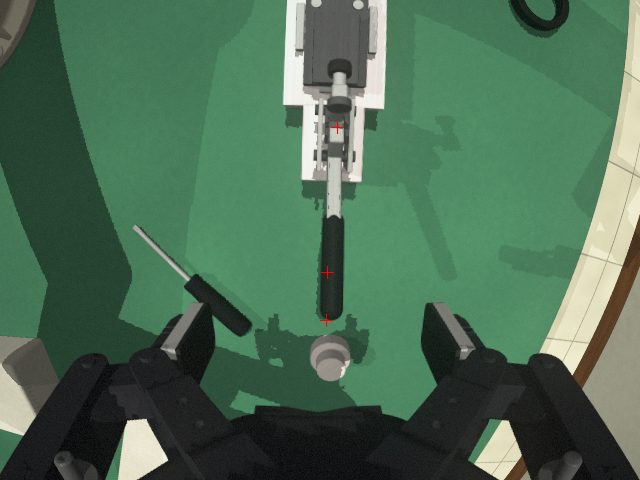

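Call:
send_rows:
  moves:
    - [[0.01,-0.02,-0.01,0,0,-0.02,1],[0.01,-0.02,-0.02,0,0,-0.02,1],[0,0,-0.03,0,0,0,1],[0,0,-0.02,0,0,0,1],[0,0,0,0,0,0,1]]

```text
clock: 2.7
eef_pos: [584.7, -241.7, 205.1]
tcp_rot: [-3.137, -0.004, 1.752]
contact_force: [-0.2, -0.1, -0.6]
opening: 1.003
grasp_force: 0.0
```

Run:
```python
from h import *
s=sense(); f=grab_frame("wrist"); print(s["eef_pos"],s["tcp_rot"],s["contact_force"])
im=f["img"]; u=wproj(s,f,[587,-247.6,145]); print(u, wproj(s,f,[590,-247.6,145]))
g=im.max(2).astype(int)
for v in range(190,330,20):
    r=np.where(g[v,260:400]<45)[0]+260; print(v,r.min() if len(r) else 0,r.max() if len(r) else 0)
```

```text
[ 584.68388402 -241.74083698  205.10751644] [-3.13652622 -0.00361676  1.75171286] [-0.16774392 -0.14506372 -0.57424038]
[319.69695996 284.76514657] [325.11805999 285.6852971 ]
190 309 335
210 308 337
230 308 338
250 308 338
270 308 338
290 308 338
310 307 338
```

Call:
send_rows:
  moves:
    - [[0.002,-0.004,-0.03,0,0,0,1],[0,0,-0.03,0,0,0,1],[0,0,-0.005,0,0,0,0.3],[0,0,0,0,0,0,-0.5],[0,0,0,0,0,0,-1],[0,0,0,0,0,0,-1],[0,0,0,0,0,0,-1],[0,0,0,0,0,0,-1]]

```text
clock: 3.55
eef_pos: [588.4, -248.0, 145.1]
tcp_rot: [-3.141, 0.001, 1.751]
contact_force: [-7.4, -1.3, 9.1]
opening: 0.197
grasp_force: 25.8
```

Call:
send_rows:
  moves:
    - [[-0.001,0.0059,0.0093,0,0,0,-1],[-0.0012,0.0067,0.0086,0,0,0,-1],[-0.0013,0.0076,0.0079,0,0,0,-1],[-0.0015,0.0083,0.0071,0,0,0,-1],[-0.0016,0.0089,0.0062,0,0,0,-1],[0,0,0,0,0,0,-1]]

```text
clock: 4.15
eef_pos: [581.1, -209.0, 183.4]
tcp_rot: [-3.14, -0.0, 1.752]
contact_force: [-6.0, -2.7, 0.0]
opening: 0.201
grasp_force: 27.0
```

Call:
send_rows:
  moves:
    - [[-0.0017,0.0095,0.0053,0,0,0,-1],[-0.0018,0.01,0.0043,0,0,0,-1],[-0.0018,0.0104,0.0033,0,0,0,-1],[-0.0019,0.0106,0.0022,0,0,0,-1],[-0.0019,0.0108,0.001,0,0,0,-1],[-0.001,0.0055,0,0,0,0,-1],[0,0,0,0,0,0,-1]]

```text
clock: 4.85
eef_pos: [570.7, -152.6, 199.1]
tcp_rot: [-3.139, 0.0, 1.752]
contact_force: [-7.6, -3.5, 2.3]
opening: 0.202
grasp_force: 31.6
```

Run:
```python
from h import *
f=grab_frame("side"); s=sense(); print(s["eef_pos"],s["contact_force"])
cv2.imwrite("pics/s2.png",cv2.resize(f["img"][130:350,250:470],(600,600))[:,:,::-1])
```

```text
[ 570.76300561 -152.79452319  199.08607955] [-7.01302085 -3.17925471  1.02878462]
```

View pics/s2.png

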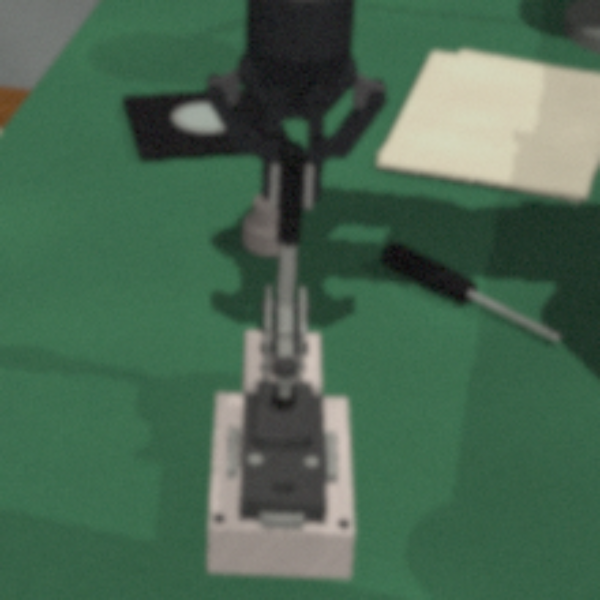

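The handle is gripped and nearly upright, with the fingers around (290,200) in the crop. I'll nudge it on to the stop and feel for that.

Call:
send_rows:
  moves:
    - [[-0.0005,0.003,0,0,0,0,-1],[-0.0005,0.003,0,0,0,0,-1],[0,0,0,0,0,0,-1]]

```text
clock: 5.2
eef_pos: [569.6, -146.8, 198.9]
tcp_rot: [-3.139, -0.0, 1.751]
contact_force: [-6.0, -2.3, 1.2]
opening: 0.203
grasp_force: 31.8
```

Call:
send_rows:
  moves:
    - [[-0.0005,0.003,0,0,0,0,-1],[-0.0005,0.003,0,0,0,0,-1],[0,0,0,0,0,0,-1]]

```text
clock: 5.5
eef_pos: [569.0, -143.3, 198.7]
tcp_rot: [-3.139, 0.004, 1.752]
contact_force: [-4.7, -14.9, -5.3]
opening: 0.203
grasp_force: 31.3
```

The stop is felt at about 15 N, so I'll release and lift.

Call:
send_rows:
  moves:
    - [[0.0005,-0.003,0,0,0,0,0],[0,0,0,0,0,0,0.5],[0,0,0,0,0,0,0.8],[0,0,0.02,0,0,0,0.8],[0,0,0.04,0,0,0,0.8],[0,0,0.04,0,0,0,0.8],[0,0.02,0.01,0,0,0,0.8],[0,0.04,0,0,0,0,0.8],[0,0.04,0,0,0,0,0.8],[0,0.03,0,0,0,0,0.8]]

```text
clock: 6.5
eef_pos: [570.5, -11.9, 309.1]
tcp_rot: [3.14, -0.001, 1.751]
contact_force: [0.9, -0.5, -0.1]
opening: 0.897
grasp_force: 0.0
```

Run:
```python
from h import *
f=grab_frame("side"); s=sense(); print(s["eef_pos"],s["contact_force"]); g=grab_frame("wrist")
o=np.zeros((480,800,3),np.uint8); o[:480,:360]=cv2.resize(f["img"][180:350,290:418],(360,480)); o[:330,360:]=cv2.resize(g["img"],(440,330))
cv2.imwrite("pics/s3.png",o[:,:,::-1])
```

```text
[570.47059638  -8.53093691 308.99690003] [0.30703337 3.17730188 0.33336209]
```

View pics/s3.png

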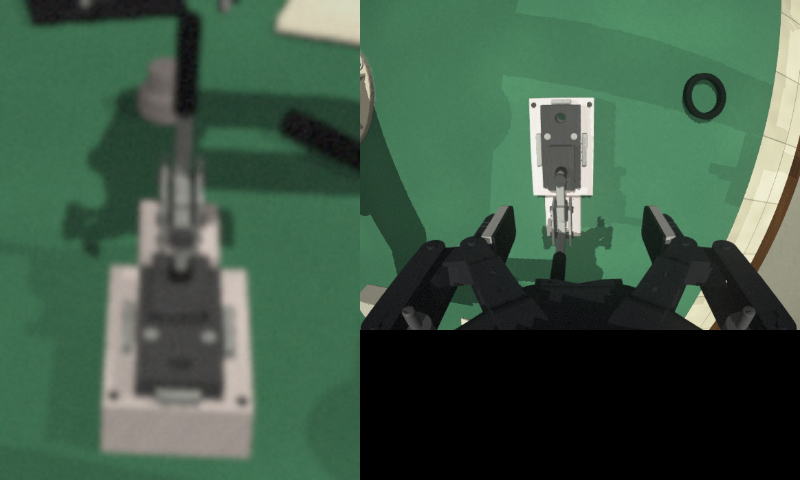

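Handle upright at (188,20)–(180,230) in the crop and the pad is down on the rail. Now I'll locate the hole more precisely with the wrist camera.

Run:
```python
from h import *
y=np.array([np.cos(1.7473),np.sin(1.7473)]);x=np.array([y[1],-y[0]])
f=grab_frame("side"); c=np.array([545.5,-29.1])
for q in(0,.09,.2): print(q,proj(f,[*(c+y*(-127-139*np.sin(q))),90+139*np.cos(q)]))
m=f["img"].max(2)<40; m[:150]=0;m[260:]=0;m[:,340:]&=True
ys,xs=np.where(m[170:240,340:375]); print("black top row",ys.min()+170,xs[ys==ys.min()]+340)
s=sense(); g=grab_frame("wrist"); im=g["img"]; u=wproj(s,g,[536.4,20,56]); print(s["eef_pos"],u)
a,b=int(u[0]),int(u[1]); cr=cv2.resize(im[b-30:b+30,a-40:a+40],(480,360),interpolation=cv2.INTER_CUBIC); cv2.imwrite("pics/hole.png",cr[:,:,::-1]); print(a-40,b-30)
hsv=cv2.cvtColor(im,cv2.COLOR_RGB2HSV); gm=cv2.inRange(hsv,(50,60,20),(95,255,255))[b-14:b+14,a-14:a+14]
n,l,st,ce=cv2.connectedComponentsWithStats(gm)
for i in range(1,n): print(st[i],ce[i]+[a-14,b-14],wonz(s,g,ce[i]+[a-14,b-14],56))
```

```text
0 [[359.1515292 183.5483235]]
0.09 [[359.14291145 180.96997623]]
0.2 [[359.0964098 178.5896544]]
black top row 170 [340 341 342 343 344 345 346 347 348 349 374]
[570.68771734 -12.41886014 308.85400707] [289.8592659  168.42371014]
249 138
[14  7 10  9 74] [293.54054054 165.10810811] [539.51404717  24.01212795  56.        ]
```

View pics/hole.png

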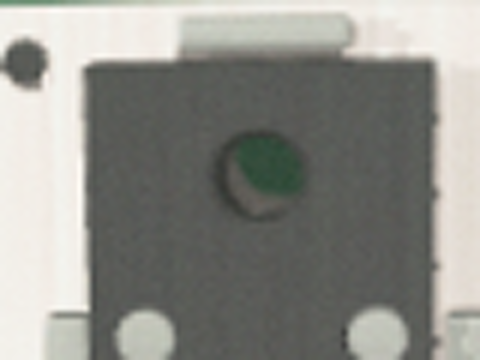

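The hole rim is centred at (260,175) in the crop, wrist pixel (292.3,167.2), which puts the hole near (538.7,21.5). I'm heading to the pin with the same yaw, so any camera bias cancels.

Call:
send_rows:
  moves:
    - [[-0.005,0.03,0,0,0,0,0.3],[-0.005,0.04,0,0,0,0,0],[-0.005,0.04,0,0,0,0,0],[-0.005,0.04,0,0,0,0,0],[-0.006,0.04,-0.01,0,0,0,0],[-0.006,0.04,-0.01,0,0,0,0],[-0.006,0.04,-0.02,0,0,0,0],[-0.006,0.03,-0.02,0,0,0,0],[0,0.015,0,0,0,0,0],[0,0,0,0,0,0,0]]

```text
clock: 7.7
eef_pos: [527.1, 301.4, 248.5]
tcp_rot: [-3.141, 0.0, 1.752]
contact_force: [-0.1, -0.6, 0.1]
opening: 0.501
grasp_force: 0.0
```

Call:
send_rows:
  moves:
    - [[0,0,0,0,0,0,0]]

```text
clock: 7.8
eef_pos: [527.6, 299.7, 249.4]
tcp_rot: [3.14, 0.0, 1.75]
contact_force: [-0.4, -0.6, 1.3]
opening: 0.504
grasp_force: 0.0
```

Run:
```python
from h import *
s=sense(); g=grab_frame("wrist"); im=g["img"]; print(s["clock"],s["eef_pos"],s["tcp_rot"],s["opening"])
for P in [525,306,100],[525,306,64],[463,326,72]: print(wproj(s,g,P))
u=wproj(s,g,[525,306,95]); a,b=int(u[0]),int(u[1])
print(a-80,b-60); o=cv2.resize(im[max(b-60,0):b+60,a-80:a+80],(800,600),interpolation=cv2.INTER_CUBIC); cv2.imwrite("pics/pin.png",o[:,:,::-1])
```

```text
7.8 [527.64355597 299.72489388 249.40430391] [3.14045088e+00 2.89718789e-04 1.75047913e+00] 0.5037242297545862
[314.99024085 222.23733855]
[315.24847675 212.2565542 ]
[245.81923552 178.42079926]
235 160
```

View pics/pin.png

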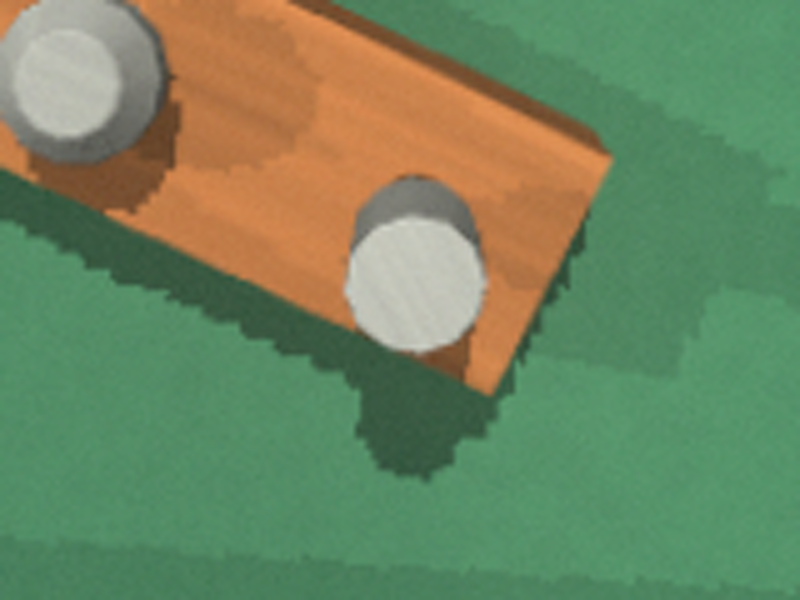

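Call:
send_rows:
  moves:
    - [[-0.001,0.009,-0.03,0,0,0,0],[0,0,-0.05,0,0,0,0],[0,0,-0.03,0,0,0,0],[0,0,0,0,0,0,0],[0,0,0,0,0,0,0],[0,0,0,0,0,0,0]]

```text
clock: 8.45
eef_pos: [527.4, 309.8, 141.0]
tcp_rot: [3.138, -0.001, 1.75]
contact_force: [-0.4, 0.7, 0.0]
opening: 0.499
grasp_force: 0.0
```

Run:
```python
from h import *
s=sense(); g=grab_frame("wrist"); im=g["img"]; print(s["eef_pos"],s["contact_force"])
u=wproj(s,g,[526.6,309.5,100]); print(u)
hsv=cv2.cvtColor(im,cv2.COLOR_RGB2HSV); m=cv2.inRange(hsv,(0,0,175),(179,45,255)); 
n,l,st,ce=cv2.connectedComponentsWithStats(m)
for i in range(1,n):
    if st[i,4]>200 and abs(ce[i]-u).max()<60: print(st[i],ce[i],wonz(s,g,ce[i],100))
```

```text
[527.37488198 309.82938762 141.04876457] [-0.36969291  0.66331988  0.00571092]
[314.82198308 288.61124117]
[ 293  266   42   39 1056] [312.2282197  283.99621212] [524.92133645 311.70137637 100.        ]
```

Call:
send_rows:
  moves:
    - [[-0.0015,0.001,-0.02,0,0,0,0],[0,0,-0.02,0,0,0,0],[0,0,-0.015,0,0,0,0],[0,0,0,0,0,0,-0.5],[0,0,0,0,0,0,-1],[0,0,0,0,0,0,-1],[0,0,0,0,0,0,-1],[0,0,0,0,0,0,-1]]
  grip_force: 50

```text
clock: 9.3
eef_pos: [524.5, 310.9, 84.1]
tcp_rot: [3.141, -0.0, 1.751]
contact_force: [0.5, -0.0, -0.6]
opening: 0.234
grasp_force: 48.8
```

Call:
send_rows:
  moves:
    - [[0,0,0.02,0,0,0,-1],[0,0,0.03,0,0,0,-1],[0,0,0.03,0,0,0,-1],[0.001,-0.028,0,0,0,0,-1],[0.001,-0.04,0,0,0,0,-1],[0.002,-0.04,0,0,0,0,-1],[0.002,-0.04,0,0,0,0,-1],[0.002,-0.04,0,0,0,0,-1],[0.002,-0.04,0,0,0,0,-1],[0.002,-0.04,0,0,0,0,-1]]

```text
clock: 10.3
eef_pos: [536.1, 41.1, 163.9]
tcp_rot: [3.141, 0.0, 1.751]
contact_force: [0.2, 0.6, -1.5]
opening: 0.23
grasp_force: 49.9
```

Call:
send_rows:
  moves:
    - [[0.0005,-0.02,0,0,0,0,-1],[0,0,-0.01,0,0,0,-1],[0,0,0,0,0,0,-1],[0,0,0,0,0,0,-1],[0,0,0,0,0,0,-1]]

```text
clock: 10.8
eef_pos: [536.7, 23.7, 153.5]
tcp_rot: [-3.142, -0.0, 1.752]
contact_force: [-1.1, -0.5, -1.8]
opening: 0.233
grasp_force: 49.8
```

Run:
```python
from h import *
s=sense(); g=grab_frame("wrist"); f=grab_frame("side"); t=grab_frame("top"); print(s["eef_pos"],s["contact_force"],s["opening"])
p=s["eef_pos"]; n=[p[0],p[1],p[2]-70]; print("nose pred w",wproj(s,g,n),"side",proj(f,[n,[538.2,22,56]]), "hole w",wproj(s,g,[538.2,22,56]))
u=wproj(s,g,n); a,b=int(u[0]),int(u[1]); print(a-60,b-90)
o=np.zeros((600,800,3),np.uint8)
o[:,:400]=cv2.resize(g["img"][b-90:b+90,a-60:a+60],(400,600),interpolation=cv2.INTER_CUBIC)
c,d=[int(k) for k in proj(f,[n])[0]]; print(c-40,d-60)
o[:,400:]=cv2.resize(f["img"][d-60:d+60,c-40:c+40],(400,600),interpolation=cv2.INTER_CUBIC)
cv2.imwrite("pics/ins.png",o[:,:,::-1])
```

```text
[536.67836732  23.71690547 153.51766094] [-1.05689639 -0.45740519 -1.78301772] 0.23334158028403293
nose pred w [316.92737199 267.35857262] side [[354.99846335 297.36060516]
 [353.72919316 308.16703635]] hole w [318.89476133 254.94788529]
256 177
314 237
```

View pics/ins.png

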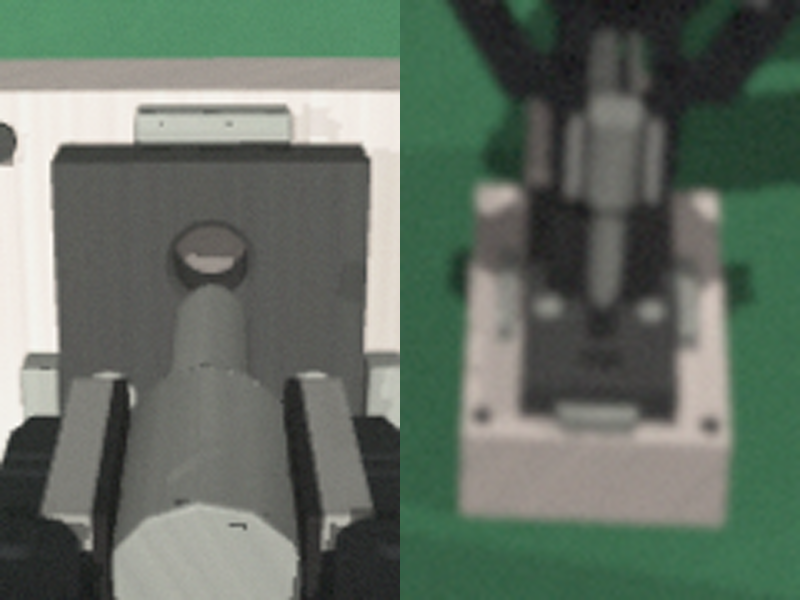

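The pin nose at (211,290) in the crop lines up with the hole at (211,255) within about 1 mm, once the lines of sight are accounted for. I'm descending while watching the force.

Call:
send_rows:
  moves:
    - [[0,-0.0005,-0.012,0,0,0,-1],[0,0,-0.012,0,0,0,-1],[0,0,-0.004,0,0,0,-1],[0,0,-0.004,0,0,0,-1],[0,0,0,0,0,0,-1]]

```text
clock: 11.45
eef_pos: [536.2, 22.1, 120.7]
tcp_rot: [-3.14, -0.0, 1.751]
contact_force: [0.9, -0.1, -1.7]
opening: 0.233
grasp_force: 49.8
```

Call:
send_rows:
  moves:
    - [[0,0,-0.004,0,0,0,-1],[0,0,-0.004,0,0,0,-1],[0,0,0,0,0,0,-1]]

```text
clock: 11.75
eef_pos: [536.4, 22.1, 113.1]
tcp_rot: [-3.141, -0.0, 1.751]
contact_force: [0.0, -0.3, -1.2]
opening: 0.226
grasp_force: 49.8
```

Clean entry; going deeper.

Call:
send_rows:
  moves:
    - [[0,0,-0.006,0,0,0,-1],[0,0,-0.006,0,0,0,-1],[0,0,-0.006,0,0,0,-1],[0,0,-0.006,0,0,0,-1],[0,0,0,0,0,0,-1]]

```text
clock: 12.25
eef_pos: [536.3, 22.1, 88.5]
tcp_rot: [-3.14, -0.0, 1.751]
contact_force: [0.9, 1.6, -1.3]
opening: 0.23
grasp_force: 49.8
```

Call:
send_rows:
  moves:
    - [[0,0,-0.005,0,0,0,-1],[0,0,-0.004,0,0,0,-1],[0,0,-0.003,0,0,0,-1],[0,0,0,0,0,0,-1]]

```text
clock: 12.65
eef_pos: [536.4, 22.2, 77.0]
tcp_rot: [-3.141, -0.0, 1.751]
contact_force: [0.2, 0.2, -1.7]
opening: 0.232
grasp_force: 49.8
```

Call:
send_rows:
  moves:
    - [[0,0,-0.001,0,0,0,-1],[0,0,-0.001,0,0,0,-1],[0,0,0,0,0,0,-1]]

```text
clock: 12.95
eef_pos: [536.8, 22.2, 75.8]
tcp_rot: [3.141, 0.0, 1.751]
contact_force: [-0.4, 0.1, 2.0]
opening: 0.231
grasp_force: 50.3
```

Call:
send_rows:
  moves:
    - [[0,0,-0.001,0,0,0,-1],[0,0,0,0,0,0,-1]]

```text
clock: 13.15
eef_pos: [536.9, 22.2, 75.7]
tcp_rot: [3.141, 0.0, 1.751]
contact_force: [-4.4, -0.8, 14.6]
opening: 0.228
grasp_force: 51.6
```

Seated: 15 N of reaction at the expected height. Releasing and going back to the handle.

Call:
send_rows:
  moves:
    - [[0,0,0.001,0,0,0,-0.3],[0,0,0,0,0,0,0.2],[0,0,0,0,0,0,0.2],[0,0,0.02,0,0,0,0.2],[0,0,0.04,0,0,0,0.2],[0,0,0.045,0,0,0,0.8],[0,0,0.045,0,0,0,0.8],[0,0,0.045,0,0,0,0.8],[0,0,0,0,0,0,0.8]]
  grip_force: 30

```text
clock: 14.05
eef_pos: [539.9, 22.3, 276.7]
tcp_rot: [3.131, 0.001, 1.751]
contact_force: [0.7, 0.5, 0.4]
opening: 0.9
grasp_force: 0.0
```

Call:
send_rows:
  moves:
    - [[0.006,-0.03,0,0,0,0,0.8],[0.006,-0.035,0,0,0,0,0.8],[0.007,-0.035,0,0,0,0,0.8],[0.007,-0.035,0,0,0,0,0.8],[0.006,-0.035,0,0,0,0,0.8],[0,0,0,0,0,0,0.8],[0,0,0,0,0,0,0.8],[0,0,0,0,0,0,0.8]]

```text
clock: 14.85
eef_pos: [568.2, -147.0, 269.9]
tcp_rot: [-3.141, -0.001, 1.751]
contact_force: [0.3, 0.3, 0.1]
opening: 0.902
grasp_force: 0.0
```

Run:
```python
from h import *
s=sense(); g=grab_frame("wrist"); print(s["clock"],s["eef_pos"],s["tcp_rot"],s["contact_force"])
print(wproj(s,g,[570,-151,229]),wproj(s,g,[538.3,22.5,92]))
cv2.imwrite("pics/w5.png",g["img"][:,:,::-1])
```

```text
14.85 [ 568.22286937 -147.01436424  269.86119018] [-3.14071891e+00 -8.39848662e-04  1.75095035e+00] [0.28875783 0.29465626 0.05153408]
[318.96341608 296.21954401] [318.70201422  17.14646239]
```

View pics/w5.png

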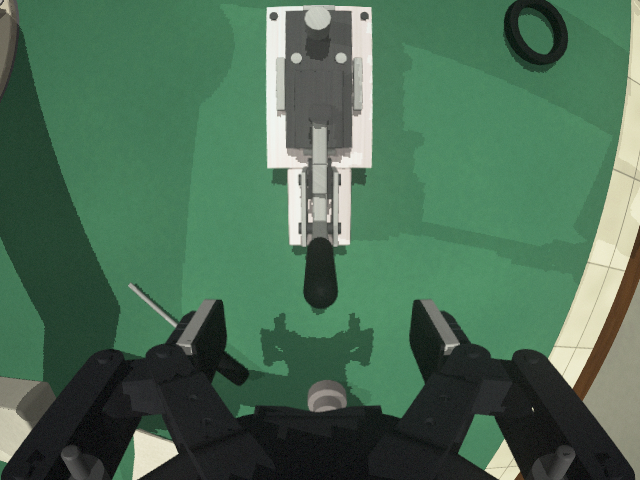

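The pin stands with its head at (317,20), and the upright handle end is at (320,290), centred between the fingers. I'll descend, grip and swing it open.

Call:
send_rows:
  moves:
    - [[0,-0.001,-0.027,0,0,0,0.8],[0,0,-0.03,0,0,0,0.8],[0,0,-0.02,0,0,0,0.3],[0,0,0,0,0,0,-0.4],[0,0,0,0,0,0,-1],[0,0,0,0,0,0,-1],[0,0,0,0,0,0,-1]]

```text
clock: 15.6
eef_pos: [569.8, -148.6, 195.1]
tcp_rot: [3.139, 0.001, 1.751]
contact_force: [1.5, 3.1, 2.6]
opening: 0.203
grasp_force: 29.9
```

Call:
send_rows:
  moves:
    - [[0.0018,-0.0105,-0.0005,0,0,0,-1],[0.0018,-0.0104,-0.0016,0,0,0,-1],[0.0018,-0.0102,-0.0026,0,0,0,-1],[0.0017,-0.0099,-0.0037,0,0,0,-1],[0.0017,-0.0095,-0.0046,0,0,0,-1],[0,0,0,0,0,0,-1]]

```text
clock: 16.2
eef_pos: [579.4, -201.1, 181.8]
tcp_rot: [3.138, 0.002, 1.75]
contact_force: [5.6, -0.9, 3.9]
opening: 0.197
grasp_force: 31.8
```

Call:
send_rows:
  moves:
    - [[0.0016,-0.009,-0.0056,0,0,0,-1],[0.0015,-0.0084,-0.0065,0,0,0,-1],[0.0014,-0.0077,-0.0073,0,0,0,-1],[0.0012,-0.0069,-0.008,0,0,0,-1],[0.0011,-0.0061,-0.0087,0,0,0,-1],[0,0,0,0,0,0,-1]]

```text
clock: 16.8
eef_pos: [586.5, -239.5, 145.1]
tcp_rot: [3.137, 0.003, 1.75]
contact_force: [7.0, -2.7, 3.7]
opening: 0.204
grasp_force: 29.2
```

Now on to the stop, feeling for the reaction.

Call:
send_rows:
  moves:
    - [[0.0007,-0.0037,-0.006,0,0,0,-1],[0.0003,-0.002,-0.003,0,0,0,-1],[0,0,0,0,0,0,-1]]

```text
clock: 17.1
eef_pos: [587.3, -243.6, 138.1]
tcp_rot: [3.137, 0.001, 1.75]
contact_force: [2.0, 5.1, 16.6]
opening: 0.203
grasp_force: 30.8
```

Call:
send_rows:
  moves:
    - [[0,0,0,0,0,0,0],[0,0,0,0,0,0,0.8],[0,0,0,0,0,0,0.8],[0,0,0.02,0,0,0,0.8],[0,0,0.045,0,0,0,0.8],[0,0,0.045,0,0,0,0.8],[-0.01,0.03,0.03,0,0,0,0.8],[-0.01,0.03,0,0,0,0,0.8],[0,0,0,0,0,0,0.8],[0,0,0,0,0,0,0.8]]

```text
clock: 18.1
eef_pos: [564.9, -182.9, 275.2]
tcp_rot: [-3.141, 0.0, 1.752]
contact_force: [1.6, -0.9, 0.3]
opening: 0.899
grasp_force: 0.0
```

Run:
```python
from h import *
s=sense(); g=grab_frame("wrist");f=grab_frame("side"); print(s["clock"],s["eef_pos"])
e=np.array([591,-268.5]);p=np.array([570.2,-152.])
for q in(.85,.95,1.05): print(q,wproj(s,g,[*(p+np.array([.175,-.985])*139*np.sin(q)),90+139*np.cos(q)]))
o=np.zeros((480,800,3),np.uint8); o[:480,:360]=cv2.resize(f["img"][180:350,290:418],(360,480)); o[:330,360:]=cv2.resize(g["img"],(440,330))
cv2.imwrite("pics/end.png",o[:,:,::-1])
m=g["img"].max(2)<60
for v in range(200,330,5): print(v,m[v,300:345].sum(),end="; ")
```

```text
18.1 [ 564.94648581 -182.86826051  275.21326808]
0.85 [331.54035822 354.91956951]
0.95 [330.79654984 356.29675039]
1.05 [330.12489478 355.78090173]
200 0; 205 0; 210 0; 215 0; 220 0; 225 0; 230 0; 235 0; 240 0; 245 0; 250 1; 255 20; 260 21; 265 21; 270 21; 275 22; 280 22; 285 22; 290 22; 295 22; 300 22; 305 22; 310 23; 315 23; 320 23; 325 23;
```

View pics/end.png

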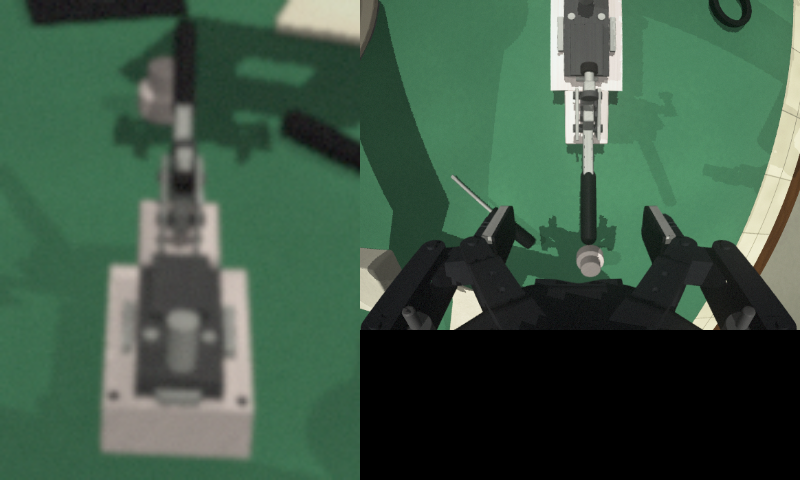

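The pin head sits on the bracket at (182,340), the arm is raised and the handle leans back. One quick numeric comparison with the first top and side frames, then I'll hand in.

Run:
```python
from h import *
import pickle
from rig import sign_off
d=pickle.load(open("f0.pkl","rb"))["side"]["img"]; f=grab_frame("side")["img"]
ok=[]
for im in(d,f):
    m=(im.max(2)<45)[180:240,345:365]; ys,xs=np.where(m); ok.append((ys.min(),ys.max(),xs.mean(),len(ys)))
print(ok)
if abs(ok[0][1]-ok[1][1])<=2: print(sign_off())
```

```text
[(np.int64(0), np.int64(35), np.float64(8.892156862745098), 204), (np.int64(0), np.int64(35), np.float64(9.129166666666666), 240)]
the job is handed in; nothing more can be done
None
```

The job is handed in at about 18 s of the 64 s allowed: the clamp was locked with its pad on the bracket, the long pin was pushed down until its head sat on the bracket, and the clamp was swung back to its open stop, with the bracket still in its nest.

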